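# Close the filter housing

### The arm

A 6-joint arm with a two-finger parallel gripper is mounted at the origin on the work surface. World frame = base frame: x ahead of the robot, y to its left, z up, the work surface at z = 0. Lengths are in m, angles in rad, forces in N, time in s.
With the tool pointing down it reaches from about 0.325 to 0.925 m from the base axis. Payload 3.1 kg.
Tool frame: the origin (TCP) lies between the finger pads; the fingertips stand 8 mm ahead of it and the grasp point (between the pads) lies 11 mm behind it; z points along the fingers, y is the line along which they close (so a half turn about z gives the same grasp; the last joint's range is limited). The gripper opens to 85 mm and grips with 20 to 120 N. Pads are 22 mm wide; open, the fingers measure 114 mm over their backs; the gripper's body (76 mm by 85 mm) begins 54 mm behind the grasp point. The pads swing forward as they close: fully open they stand 13 mm farther back than shut.
Start: joints at [-1.417, 0.217, 1.613, -0, 1.311, -0.112], TCP at [0.164, -0.603, 0.239] pointing down, gripper open.
Joint ranges: [-2.75, 2.75], [-0.78, 2.1], [0.31, 2.55], [-1.13, 4.27], [0.13, 2.63], [-2.58, 2.58]. Speed limits (rad/s): [2.79, 2.79, 3.14, 3.14, 3.14, 3.14].

### API

Orientations are given as a unit quaternion [x, y, z, w].
In Python, from plant import arm gives the robot as it stands. Calls block until the motion is done:
- arm.move_to(position, orientation): joint-space move of the TCP to a pose.
- arm.line_to(position, v=0.15, rot=None, f_stop=None): straight line of the TCP; rot=None keeps the orientation; v is the mean speed in m/s. With f_stop (N) it stops when the force on the tool has changed by that much, and returns True; else False.
- arm.set_joints(angles): joint-space move.
- arm.move_gripper(opening): finger opening in m; the grip force is fixed at half the most; returns when the fingers have stopped.
- arm.hold(seconds).
- arm.ik(position, orientation): joint angles nearest the present ones, or None.
- arm.snapshot(name): name is "side" or "top" or "wrist"; returns a dict with "frame" (420x560x3 uint8, red, green, blue), "fx", "fy", "cx", "cy" (pixels), "eye" and "rotation" of the camera in the world. Camera axes: x right, y up, looking along -z (the intrinsics and any distortion apply to the point x, -y, -z); pixel columns grow to the right and rows downward; lengths in m; the calibration is good to about 2 mm. A picture is of the moment at which its call begins. There is no depth.
A pose or a line that the arm cannot do raises arm.Unreachable and nothing moves.
- arm.sign_off(): hands the job in; it is judged then, once.
Trained networks look in a picture, given as the dict that the camera call returned (one of the last four; its "shot" number tells which), for a name from the list of things; names that differ only in an ending like _2 or _b are one class to them, and where a whole thing is asked for, a point or a joint stands for the part that bears it (a point fixed in the world has none). Each returns a list of dicts, best first, with "confidence" (0 to 1); they miss things now and then, are a little off and sometimes report something else, mostly with a low value. They report only what shows in the picture. A call takes as long as a camera call.
- arm.boxes_of(picture, query): "bbox" ([left, top, right, bottom] in pixels, round what is visible of it).
- arm.pinpoint(picture, query): "xy" ([column, row] in pixels: a listed point, or the origin of a listed thing).
Readings, each from a call of its own:
- arm.get_time_s(): time.
- arm.get_joint_pos(): joint angles.
- arm.get_dq(): joint speeds.
- arm.get_joint_torque(): joint torques, N m.
- arm.get_eef_pos(): TCP position.
- arm.get_tool_rot(): TCP orientation.
- arm.get_ft_force(): force on the tool from outside, world axes, zero at the start.
- arm.get_wrist_torque(): the same for the moment, N m.
- arm.get_opening(): finger opening in m.
- arm.get_grip_force(): force on a finger pad.
Only numpy, scipy, OpenCV 4.12 (cv2) and the standard library are available. Lean on these libraries where they do the work, as an engineer would, in place of code of your own. Each camera call takes 0.05 s, during which the arm holds its last target. There are 200 camera calls.

### The job

The lid of the round filter housing on the lab bench has three captive bolts, but only the black one is tight. Turn the orange bolt knob clockwise until it is fully home at its end stop, its bar pointing at the middle of the lid in line with the white lines, and then do the same with the blue one; leave the black one tight, and let go.

Things in the scene. Friction and masses are not known exactly. Their poses are not given: they have to be found in the camera images.
- housing: Round grey filter housing, teal lid, diameter 244 mm, lid top 46 mm above the bench, fixed. Origin: its centre at bench height. Three captive bolts stand upright 78 mm from the centre, 120 degrees apart. A bolt is home when its bar points at the centre, in line with the two white lines on the lid beside it.
- orange_grip (a point): The orange bolt knob. Slack at the start. A disc 48 mm across (52 to 60 mm above the bench), on it an upright bar 48 mm long, 14 mm thick, 60 to 98 mm above the bench: grip it across the 14 mm. This point: on the knob's axis, 84 mm above the bench. x runs along the bar and turns with it, z up; at home x points away from the lid's centre and the white dot on the bar's end points inwards.
- orange_bolt (a joint): Turn of the orange bolt (rad): grows as it is turned clockwise seen from above; ends at a hard stop at 1.5, which is home; slackest 0. It starts between 0.1 and 0.8, so 0.7 to 1.4 rad remain, one grasp. It needs about 0.1 N m and stays where it is left; it does not rise or sink.
- blue_grip (a point): The blue bolt knob. Slack at the start. A disc 48 mm across (52 to 60 mm above the bench), on it an upright bar 48 mm long, 14 mm thick, 60 to 98 mm above the bench: grip it across the 14 mm. This point: on the knob's axis, 84 mm above the bench. x runs along the bar and turns with it, z up; at home x points away from the lid's centre and the white dot on the bar's end points inwards.
- blue_bolt (a joint): Turn of the blue bolt (rad): grows as it is turned clockwise seen from above; ends at a hard stop at 1.5, which is home; slackest 0. It starts between 0.1 and 0.8, so 0.7 to 1.4 rad remain, one grasp. It needs about 0.1 N m and stays where it is left; it does not rise or sink.
- black_grip (a point): The black bolt knob. Already home at the start; to be left alone. A disc 48 mm across (52 to 60 mm above the bench), on it an upright bar 48 mm long, 14 mm thick, 60 to 98 mm above the bench: grip it across the 14 mm. This point: on the knob's axis, 84 mm above the bench. x runs along the bar and turns with it, z up; at home x points away from the lid's centre and the white dot on the bar's end points inwards.
- black_bolt (a joint): Turn of the black bolt (rad): grows as it is turned clockwise seen from above; ends at a hard stop at 1.5, which is home; slackest 0. It stands at 1.5. It needs about 0.1 N m and stays where it is left; it does not rise or sink.

How it is judged:
On the way, in this order (a step that is already met when the one before it is completed fails the run):
1. the orange bolt is turned home (within 10 degrees of its stop) (value of joint orange_bolt above 1.325 rad), for 0.2 s.
2. then the blue bolt is turned home (within 10 degrees of its stop) (value of joint blue_bolt above 1.325 rad), for 0.2 s.
At the end, for the whole second after the job is handed in: All three bolts, orange, blue and black, stand home: each within 10 degrees (0.175 rad) of its end stop at 1.5 rad (value of joint each of orange_bolt, blue_bolt, black_bolt above 1.325 rad); the robot touches nothing.
It fails at once if the black bolt is slackened by more than 10 degrees (value of joint black_bolt below 1.325 rad).
It also fails if it takes over 45 s, if anything falls off the work surface, if the arm or the gripper's body presses on something with over 40 N, if the wrist force passes 120 N, or if a joint passes its speed limit or range.

## Working session

There is one attempt and no reset: what is moved stays moved. The work goes in short steps, each a Python script; the robot and the scene stay as the last script left them, time stands still between calls to the robot, and variables do not carry over. Pictures are saved under pics/ and viewed, at most 10 in all, crops included, and the job is handed in when it is done.

```bash
mkdir -p pics; ls
python3 - <<'E'
from plant import arm
import cv2, numpy as np
for n in ["top","side"]:
    s=arm.snapshot(n)
    cv2.imwrite(f"pics/{n}0.png",cv2.cvtColor(s["frame"],cv2.COLOR_RGB2BGR))
    print(n,{k:(np.round(v,4).tolist() if k!="shot" else v) for k,v in s.items() if k!="frame"})
    for q in ["housing","orange_grip","blue_grip","black_grip"]:
        print(q,[(np.round(d["xy"],1).tolist(),round(d["confidence"],2)) for d in arm.pinpoint(s,q)[:3]],[(np.round(d["bbox"]).tolist(),round(d["confidence"],2)) for d in arm.boxes_of(s,q)[:2]])
print(arm.get_time_s(),arm.get_tool_rot(),arm.get_opening())
E
```

```text
pics
top {'fx': 529.3631, 'fy': 529.3631, 'cx': 279.3921, 'cy': 204.5669, 'eye': [0.4558, 0.0477, 0.8019], 'rotation': [-0.0679, 0.0681, 0.7121, -0.6955], 'shot': 1}
housing [([343.9, 213.7], 0.71)] [([262.0, 118.0, 431.0, 315.0], 0.83)]
orange_grip [([401.3, 225.9], 0.88)] [([383.0, 211.0, 418.0, 246.0], 0.63)]
blue_grip [([338.4, 153.3], 0.57)] [([320.0, 140.0, 356.0, 173.0], 0.96)]
black_grip [([306.2, 242.4], 0.75)] [([289.0, 225.0, 320.0, 259.0], 0.82)]
side {'fx': 446.3989, 'fy': 446.3989, 'cx': 280.4623, 'cy': 216.4009, 'eye': [0.3061, 0.3564, 0.577], 'rotation': [-0.108, 0.3312, 0.8885, -0.2987], 'shot': 2}
housing [([287.1, 212.1], 0.66)] [([210.0, 148.0, 375.0, 275.0], 0.95)]
orange_grip [([329.4, 164.6], 0.68)] [([316.0, 150.0, 343.0, 187.0], 0.73)]
blue_grip [([246.7, 161.1], 0.91)] [([232.0, 152.0, 263.0, 185.0], 0.7), ([274.0, 201.0, 303.0, 246.0], 0.61)]
black_grip [([288.9, 218.1], 0.89)] [([275.0, 201.0, 302.0, 244.0], 0.8)]
0.9 [ 9.91180926e-01  1.32515551e-01 -7.51788971e-06  1.51040221e-05] 0.08544024968261305
```

```bash
cat > h.py <<'E'
import numpy as np, cv2
from scipy.spatial.transform import Rotation as R
def ray(s,uv):
    x=(uv[0]-s["cx"])/s["fx"]; y=(uv[1]-s["cy"])/s["fy"]
    r=s["rotation"]; r=R.from_quat(r) if np.size(r)==4 else R.from_matrix(r)
    return np.array(s["eye"]),r.apply([x,-y,-1])
def onplane(s,uv,z):
    e,d=ray(s,uv); return e+d*(z-e[2])/d[2]
def save(s,n,crop=None,k=1):
    f=cv2.cvtColor(s["frame"],cv2.COLOR_RGB2BGR)
    if crop: f=f[crop[1]:crop[3],crop[0]:crop[2]]
    cv2.imwrite(f"pics/{n}.png",cv2.resize(f,None,fx=k,fy=k,interpolation=cv2.INTER_CUBIC))
E
python3 - <<'E'
from h import *
a=cv2.imread("pics/top0.png")[100:330,240:450]
b=cv2.imread("pics/side0.png")[130:290,200:390]
a=cv2.resize(a,None,fx=2.5,fy=2.5,interpolation=2); cv2.imwrite("pics/topc.png",a)
T={'fx':529.3631,'fy':529.3631,'cx':279.3921,'cy':204.5669,'eye':[0.4558,0.0477,0.8019],'rotation':[-0.0679,0.0681,0.7121,-0.6955]}
S={'fx':446.3989,'fy':446.3989,'cx':280.4623,'cy':216.4009,'eye':[0.3061,0.3564,0.577],'rotation':[-0.108,0.3312,0.8885,-0.2987]}
P={}
for n,u,v,z in [("housing",(343.9,213.7),(287.1,212.1),0),("orange",(401.3,225.9),(329.4,164.6),.084),("blue",(338.4,153.3),(246.7,161.1),.084),("black",(306.2,242.4),(288.9,218.1),.084)]:
    P[n]=onplane(T,u,z); print(n,P[n].round(4),onplane(S,v,z).round(4))
c=(P["orange"]+P["blue"]+P["black"])/3; print("centroid",c)
for n in ["orange","blue","black"]:
    d=P[n]-c; print(n,np.linalg.norm(d[:2]),np.degrees(np.arctan2(d[1],d[0])))
E
```

```text
housing [ 0.5955 -0.0532  0.    ] [ 0.5999 -0.0576  0.    ]
orange [ 0.5621 -0.1205  0.084 ] [ 0.5636 -0.1214  0.084 ]
blue [ 0.6674 -0.0389  0.084 ] [ 0.6754 -0.0464  0.084 ]
black [0.5424 0.0106 0.084 ] [0.5481 0.0104 0.084 ]
centroid [ 0.59061779 -0.04961588  0.084     ]
orange 0.0763870881333456 -111.95188182436391
blue 0.0774792625280714 7.922446104904196
black 0.07708506188089095 128.68788607885017
```

View pics/topc.png

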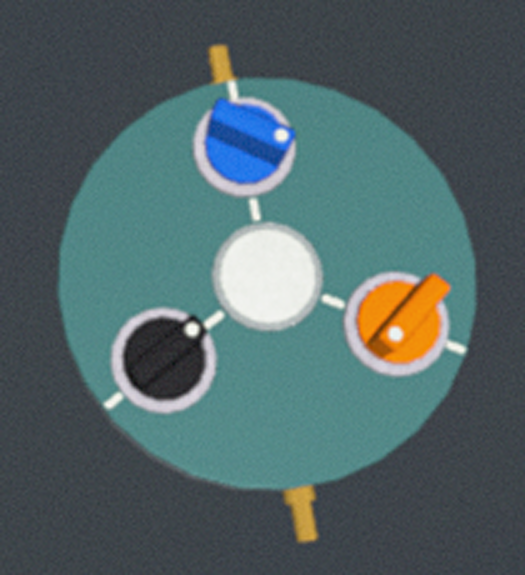

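View pics/side0.png

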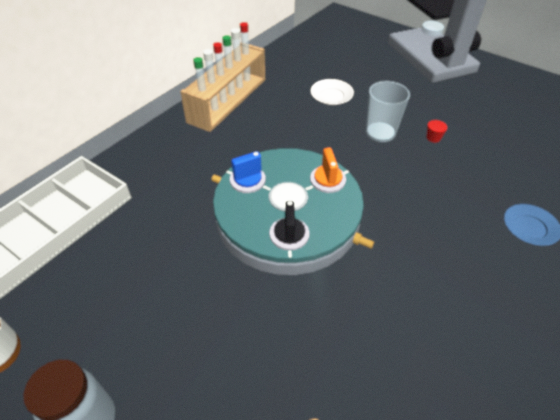

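The top view shows the blue dot at about crop (281,135) with its bar running to the upper left. The orange dot is at (395,333) with its bar running to the upper right, and black is in line with its white lines. Next is a wrist-camera view from above the lid to get exact bar angles.

Run:
```python
from plant import arm
from h import *
arm.move_to([0.56,-0.05,0.30],arm.get_tool_rot())
s=arm.snapshot("wrist"); save(s,"w1",None,1.4)
print(s["eye"],s["rotation"],s["fx"],s["cx"],s["cy"])
import pickle; pickle.dump(s,open("w1.pkl","wb"))
for q in ["housing","orange_grip","blue_grip","black_grip"]:
    for d in arm.pinpoint(s,q)[:2]: print(q,d["confidence"],np.round(d["xy"]),onplane(s,d["xy"],0 if q=="housing" else .084).round(4))
print(arm.get_time_s(),arm.get_joint_pos())
```

```text
[ 0.63858711 -0.02887339  0.43467691] [-0.12925337  0.09849292 -0.59942866  0.78375889] 290.2483912032263 279.5910634444098 209.0109377171502
housing 0.6 [287. 145.] [ 0.5957 -0.0525  0.    ]
orange_grip 0.59 [339. 193.] [ 0.5641 -0.126   0.084 ]
blue_grip 0.7 [296.  85.] [ 0.67  -0.04   0.084]
black_grip 0.7 [228. 181.] [0.5422 0.0112 0.084 ]
3.575 [-2.14771725e-01  3.93127307e-02  1.69645658e+00 -5.41907643e-05
  1.40602541e+00  1.09108143e+00]
```

View pics/w1.png

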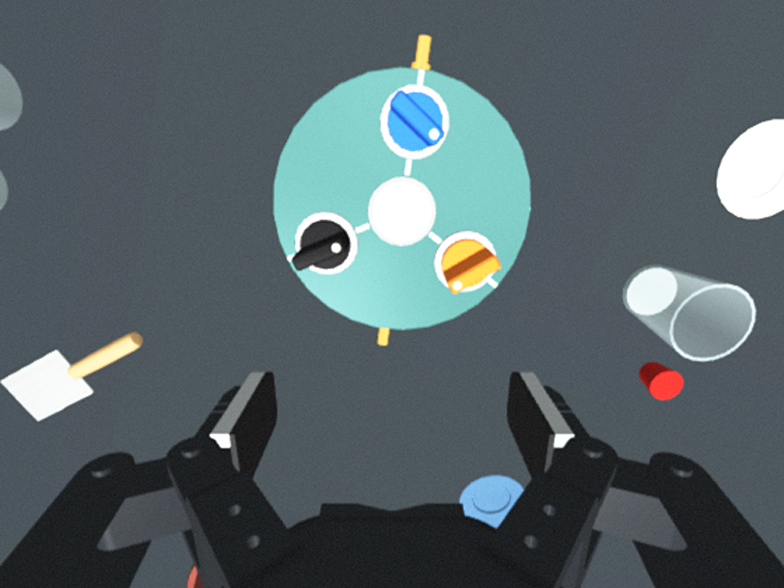

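The wrist view shows the blue dot at (433,133), with the bar's far end near (398,95). The orange dot is at (457,286) with its far end near (497,265), and the black dot is at (336,247). I'll convert these to bar angles.

Run:
```python
from h import *
import pickle
W=pickle.load(open("w1.pkl","rb"))
T={'fx':529.3631,'fy':529.3631,'cx':279.3921,'cy':204.5669,'eye':[0.4558,0.0477,0.8019],'rotation':[-0.0679,0.0681,0.7121,-0.6955]}
T["frame"]=cv2.cvtColor(cv2.imread("pics/top0.png"),cv2.COLOR_BGR2RGB)
cs=[]
for s in (T,W):
    hsv=cv2.cvtColor(s["frame"],cv2.COLOR_RGB2HSV)
    m=cv2.inRange(hsv,(78,60,70),(96,255,255))
    cn=max(cv2.findContours(m,cv2.RETR_EXTERNAL,cv2.CHAIN_APPROX_NONE)[0],key=cv2.contourArea)
    h=cv2.convexHull(cn)[:,0].astype(float)
    p=np.array([onplane(s,u,.046)[:2] for u in h])
    A=np.c_[2*p,np.ones(len(p))]; x=np.linalg.lstsq(A,(p**2).sum(1),rcond=None)[0]
    cs.append(x[:2]); print("lid centre",x[:2].round(4),"r",np.sqrt(x[2]+x[:2]@x[:2]).round(4))
tc=lambda x,y:(240+x/2.5,100+y/2.5); wc=lambda x,y:(x/1.4,y/1.4)
# white-line points at z=.046: (inner, outer)
print("lines T", [np.degrees(np.arctan2(*(onplane(T,tc(*b),.046)-onplane(T,tc(*a),.046))[1::-1])).round(1) for a,b in [((333,300),(456,348)),((255,209),(233,91)),((212,321),(114,401))]])
print("lines W", [np.degrees(np.arctan2(*(onplane(W,wc(*b),.046)-onplane(W,wc(*a),.046))[1::-1])).round(1) for a,b in [((435,239),(492,283)),((408,167),(421,76)),((362,229),(292,258))]])
for n,s,d,e in [("orange T",T,tc(395,333),tc(440,285)),("orange W",W,wc(457,286),wc(496,265)),("blue T",T,tc(281,135),tc(218,108)),("blue W",W,wc(433,133),wc(399,96)),("black T",T,tc(192,328),None),("black W",W,wc(336,247),None)]:
    D=onplane(s,d,.098); print(n,"dot",D.round(4),end=" ")
    if e: E=onplane(s,e,.098); v=E-D; print("end",E.round(4),"ang",np.degrees(np.arctan2(v[1],v[0])).round(1))
    else: print()
for s,n in ((T,"oT"),(W,"oW")): save(s,n+"z",(375,200,430,255) if s is T else (270,40,370,220),5 if s is T else 3)
```

```text
lid centre [ 0.5452 -0.0579] r 0.0866
lid centre [ 0.611  -0.0102] r 0.0883
lines T [np.float64(-113.2), np.float64(7.7), np.float64(127.8)]
lines W [np.float64(-112.0), np.float64(7.4), np.float64(127.5)]
orange T dot [ 0.5502 -0.1121  0.098 ] end [ 0.5757 -0.1381  0.098 ] ang -45.5
orange W dot [ 0.5494 -0.1124  0.098 ] end [ 0.5761 -0.1387  0.098 ] ang -44.6
blue T dot [ 0.6618 -0.0565  0.098 ] end [ 0.6781 -0.0224  0.098 ] ang 64.4
blue W dot [ 0.6626 -0.0558  0.098 ] end [ 0.6807 -0.0235  0.098 ] ang 60.7
black T dot [ 0.5555 -0.0034  0.098 ] 
black W dot [ 0.5556 -0.0032  0.098 ]
```

```bash
cat >> h.py <<'E'
def down(deg): a=np.radians(deg)/2; return [np.cos(a),np.sin(a),0,0]
def grab(arm,xy,deg):
    arm.move_gripper(0.05)
    arm.move_to([*xy,0.16],down(deg))
    print("down stop:",arm.line_to([*xy,0.076],v=0.06,f_stop=15))
    f0=np.array(arm.get_ft_force()); t0=np.array(arm.get_wrist_torque())
    arm.move_gripper(0.0); arm.hold(0.2)
    print("open",arm.get_opening(),"grip",arm.get_grip_force(),"dF",np.round(arm.get_ft_force()-f0,1),"dM",np.round(arm.get_wrist_torque()-t0,2),"p",np.round(arm.get_eef_pos(),4),"t",arm.get_time_s())
E
python3 - <<'E'
from plant import arm
from h import *
grab(arm,(.5625,-.1233),135)
s=arm.snapshot("top"); save(s,"g1",(320,100,480,300),3)
E
```

```text
down stop: False
open 0.013035117435565999 grip 61.539201736450195 dF [1.4 1.8 2.3] dM [ 0.48 -0.34 -0.09] p [ 0.5632 -0.123   0.0765] t 8.0917
```

View pics/g1.png

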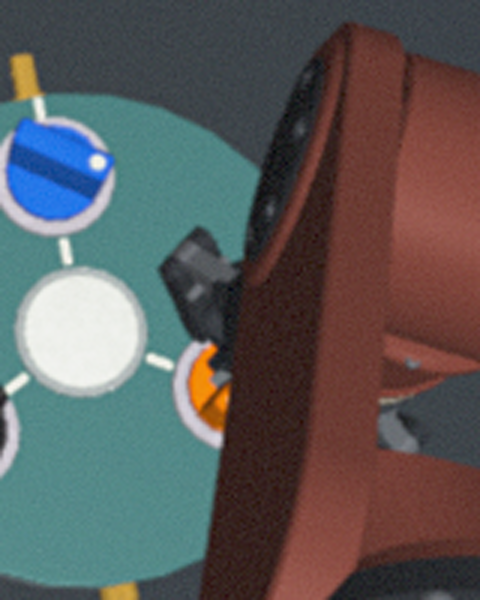

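The gripper holds the orange bar (13 mm opening, 61 N) with little side load. Now I'll turn it clockwise while monitoring the torque.

```bash
cat >> h.py <<'E'
def turn(arm,xy,yaws):
    t0=np.array(arm.get_wrist_torque())
    for y in yaws:
        arm.move_to([*xy,0.076],down(y)); m=np.array(arm.get_wrist_torque())-t0
        q=arm.get_tool_rot(); ya=np.degrees(2*np.arctan2(q[1],q[0]))
        print(y,round(ya,1),"M",m.round(2),"F",np.round(arm.get_ft_force(),1),"open",round(arm.get_opening(),4),"t",round(arm.get_time_s(),2))
        if abs(m[2])>1.2: break
E
python3 - <<'E'
from plant import arm
from h import *
turn(arm,(.5625,-.1233),[115,95,80,72,68,65,62])
E
```

```text
115 115.1 M [ 0.2  -0.18 -0.07] F [3.  3.5 3.7] open 0.0129 t 8.57
95 95.1 M [ 0.29 -0.3  -0.1 ] F [4.1 3.4 2.2] open 0.0129 t 8.99
80 80.1 M [ 0.28 -0.32 -0.1 ] F [4.3 4.6 1.6] open 0.0127 t 9.35
72 72.1 M [ 0.34 -0.35 -0.07] F [4.5 5.5 2. ] open 0.0133 t 9.61
68 68.1 M [ 0.2  -0.38 -0.05] F [4.6 4.7 1.1] open 0.0128 t 9.86
65 65.4 M [ 0.41 -0.48  1.15] F [5.6 5.  1.2] open 0.0131 t 10.11
62 62.7 M [ 0.5  -0.46  2.29] F [5.2 5.  2.3] open 0.013 t 10.36
```

The moment jumps near 67°, so orange is at its end stop. I'll unload, release, check, and move to blue.

Run:
```python
from plant import arm
from h import *
turn(arm,(.5625,-.1233),[66.5])
arm.move_gripper(0.05)
arm.line_to([.5625,-.1233,0.18],v=0.12)
arm.move_to([.56,-.05,0.25],down(20))
s=arm.snapshot("wrist"); save(s,"w2",(180,0,440,220),3)
print(arm.get_time_s())
grab(arm,(.670,-.041),62.5)
```

```text
66.5 66.7 M [-0.22  0.09 -1.89] F [5.2 4.  1.7] open 0.0129 t 10.61
13.0083
down stop: False
open 0.013077600899371586 grip 61.7941689491272 dF [ 1.6 -0.3  0.6] dM [-0.17 -0.29 -0.03] p [ 0.6707 -0.0413  0.0765] t 16.0917
```

View pics/w2.png

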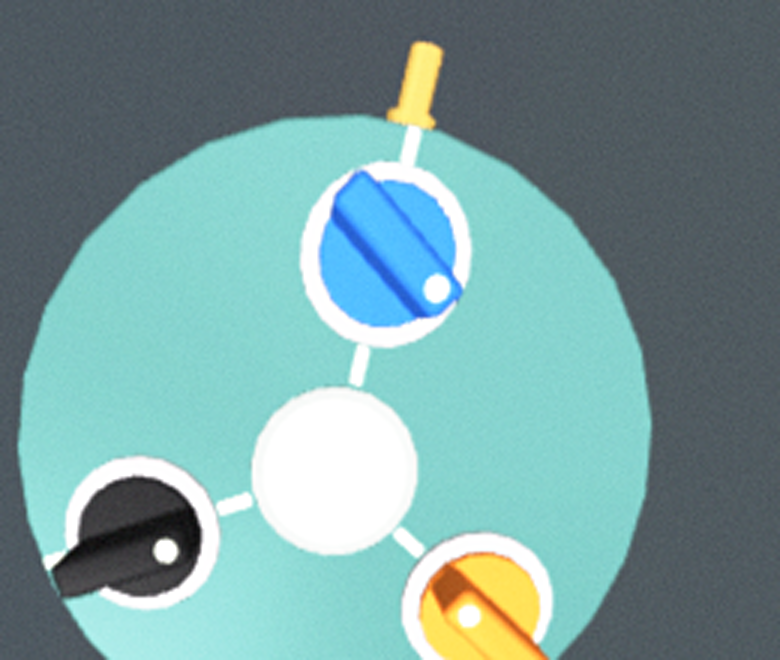

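The picture shows the orange bar in line with its white line, dot inward at (468,615), and black unchanged with its dot at (166,551). Blue is gripped, so I'll turn it.

Run:
```python
from plant import arm
from h import *
xy=(.670,-.041)
turn(arm,xy,[45,30,18,12,8,5,2,-1])
turn(arm,xy,[6.5])
arm.move_gripper(0.05)
arm.line_to([*xy,0.18],v=0.12)
arm.move_to([.56,-.05,0.27],down(20)); arm.hold(0.3)
s=arm.snapshot("wrist"); save(s,"w3",(180,0,440,220),3)
print(arm.get_time_s())
```

```text
45 45.2 M [-0.05 -0.   -0.04] F [ 2.5 -1.2  1.3] open 0.013 t 16.48
30 30.2 M [-0.08 -0.09 -0.03] F [ 3.3 -1.4  2.2] open 0.0131 t 16.84
18 18.3 M [-0.08 -0.13  0.05] F [ 2.9 -1.5  3. ] open 0.0134 t 17.16
12 12.3 M [-0.08 -0.23  0.02] F [ 3.1 -2.3  4.1] open 0.0133 t 17.41
8 8.2 M [-0.06 -0.3  -0.01] F [ 3.6 -1.8  4. ] open 0.013 t 17.66
5 5.4 M [-0.05 -0.31  1.35] F [ 4.2 -1.   5.3] open 0.0132 t 17.91
6.5 6.5 M [-0.09 -0.2  -0.65] F [ 4.4 -2.2  4.8] open 0.0134 t 18.16
20.5917
```

View pics/w3.png

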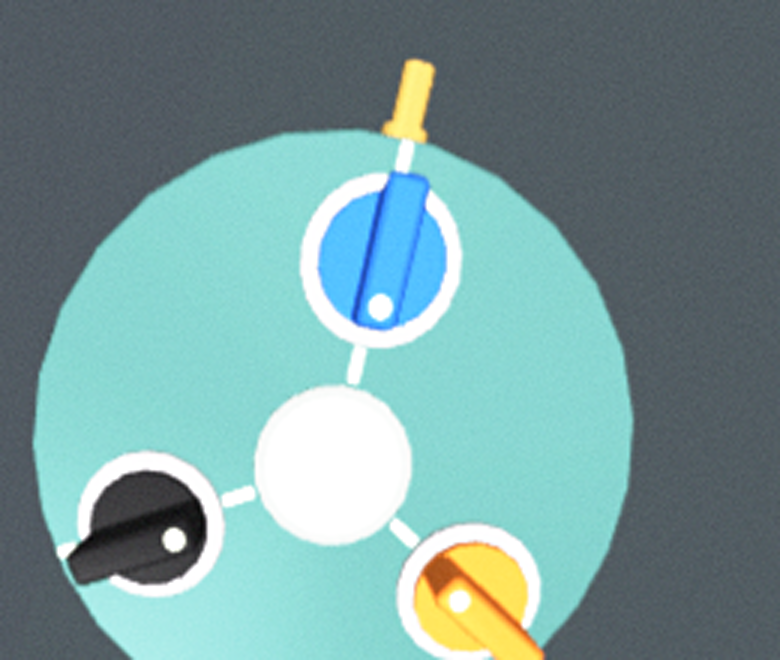

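The blue bar is in line with its white lines, dot inward at (380,307). Orange and black are home and the arm is clear of everything, so I'll hand in.

```bash
python3 -c "
from plant import arm
print(arm.sign_off())"
```

```text
the job is handed in; nothing more can be done
None
```

I turned the orange bolt and then the blue one clockwise to their end stops, left the black one tight, let go and handed the job in at about 21 s; the last picture shows all three bars in line with their white lines, but the hand-in returned no verdict.

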